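# Reset a tripped breaker under the push-latch hatch

### The arm

A 6-joint arm with a two-finger parallel gripper is mounted at the origin on the work surface. World frame = base frame: x ahead of the robot, y to its left, z up, the work surface at z = 0. Lengths are in m, angles in degrees, forces in N, time in s.
With the tool pointing down it reaches from about 0.25 to 0.725 m from the base axis. Payload 9.7 kg.
Tool frame: the origin (TCP) lies at the very end of the fingers, on their centre line; the grasp point (between the pads) lies 19 mm behind it (bot.grip_point_offset is the z of the grasp point in the tool frame, in m); z points along the fingers, x is the direction in which the jaws open and shut, and the axes are right-handed (so a half turn about z gives the same grasp; the last joint's range is limited). The gripper opens to 85 mm and grips with 20 to 120 N. Pads are 22 mm wide; open, the fingers measure 114 mm over their backs; the gripper's body (76 mm by 85 mm) begins 54 mm behind the grasp point. The pads swing forward as they close: fully open they stand 13 mm farther back than shut.
Start: joints at [67.781, 4.979, 10.078, 95.1, 0, 90], TCP at [0.208, 0.509, 0.231] pointing down, gripper open.
Joint ranges: [-179.16, 179.16], [-48.56, 103.87], [-65.8, 70.77], [-126.05, 130.52], [-82.76, 87.17], [-180, 180]. Speed limits (degrees/s): [127.2, 127.2, 147.25, 180, 180, 180].

### API

Orientations are given as [roll, pitch, yaw] about the fixed x, y, z axes, in that order (R = Rz(yaw) Ry(pitch) Rx(roll)).
In Python, from workcell import get_obs, viewer, job_done, bot gives the robot as it stands.
- The arm moves only by the shell command python3 -m handwheel 'ROWS' [FORCE]. ROWS is JSON, a list of rows, each a list of 5 numbers: the closure, from 0 (fully open) to 1 (shut), then the shift along the world's x, y, z in m, then the turn about the world's z in degrees. A call has 1 to 5 rows; each row is the pose to reach, as a shift and turn from the pose measured when the call began; what a row does not reach only later rows make up. A row lasts 1/10 s, in which the tool goes at most 50 mm and 8.59 degrees, less where a joint would pass 70% of its speed; a pose out of reach is approached as far as the arm can. A call with a gripper value outside its range is refused whole. The fingers move at their own pace and stop on an object; FORCE is the grip in N (left out, the last holds). Time passes only in rows, so rows that repeat a pose let the fingers close. It gives the time, the measured TCP pose, the force and the opening at its end, in the units of the state.
- get_obs(): the state, without advancing time (a new reading comes with each control period).
- viewer.camera(name): name is "scene" or "top" or "wrist"; returns a dict with "color" (400x640x3 uint8, blue, green, red), "K" (3x3 intrinsics, pixels), "origin" and "orientation" of the camera in the world. Camera axes: x right, y down, z forward; pixel columns grow to the right and rows downward; lengths in m; the calibration is good to about 2 mm. A picture is of the moment at which its call begins. There is no depth.
- job_done(): hands the job in, once; it reports no verdict.
The state is a dict: "time": time; "q": joint angles; "qd": joint speeds; "joint_efforts": joint torques, N m; "ee_pos": TCP position; "tcp_rot": TCP orientation; "wrist_force": force on the tool from outside, world axes, zero at the start; "torque": the same for the moment, N m; "opening": finger opening in m.
Only numpy, scipy, OpenCV 4.12 (cv2) and the standard library are available. Lean on these libraries where they do the work, as an engineer would, in place of code of your own. Each camera call takes 0.05 s, during which the arm holds its last target.

### The job

One of the three breaker buttons under the smoked hatch of the disc loader's power unit has tripped and stands out. Press the hatch to pop it open, push that button fully home, then swing the hatch down and press it until it stays latched shut. Do it all by pushing with the fingers: do not pull or lift the hatch or grip anything, and leave the things lying about where they are.

Things in the scene. Friction and masses are not known exactly. Their poses are not given: they have to be found in the camera images.
- power_unit: white steel case of the disc loader's power unit, 260 (its x) x 300 (its y) x 95 mm high, fixed on the table; origin under its centre, z up, +y to its left. Its top has a well 164 x 124 mm, 45 mm deep, under the hatch; the well's floor is the breaker panel. A black latch body 40 x 29 mm, 37 mm high, stands in the well at the middle of its right (-y) wall
- hatch_hinge (a point): middle of the hatch's hinge line, which runs along the unit's x, 115 mm left (+y) of the unit's centre, level with the unit's top (95 mm above the table); axes as the unit's. The hatch is 160 mm along this line and reaches 120 mm from it to its free edge on the right (unit's -y), flush with the unit's top
- hatch (a joint): angle (rad) of the smoked see-through push-latch hatch: 0 latched shut, -0.055 at its stop, 1.9 open (upright and leaning a little outwards). Latched, then pressed past -0.04 and let go, it springs up by itself to 1.9 in about 2.5 s; open, swung down by pushing its outer face from the left and over, then pressed past -0.04, it stays at 0 when let go. A damped spring (about 2 N at the free edge) opens it
- hatch_press (a point): the place to press: point on the hatch's outer face, half-way along, 105 mm from the hinge (15 mm from the free edge), above the latch; it moves with the hatch, and goes in 5.8 mm from latched to the stop. A dark frame and, at the free edge, a 28 mm wide latch tongue reaching 32 mm below the outer face sit under the hatch
- breaker_a (a joint): travel in m of a round black breaker reset button, the tripped one: it starts out at 0, in any of the three places; 0 tripped (its white stem showing), 0.009 pushed home; it takes about 5 N to push and stays where it is left
- button_a (a point): centre of the top of button a, 15 mm across; it stands 23 mm above the breaker panel when tripped, 14 mm when home. The three stand in steel collars (30 mm across, 8 mm high) in a row along the unit's x, 42 mm apart, 52 mm from the hinge line
- breaker_b (a joint): travel in m of a round black breaker reset button, it starts home and has not tripped; 0 tripped (its white stem showing), 0.009 pushed home; it takes about 5 N to push and stays where it is left
- button_b (a point): centre of the top of button b, 15 mm across; it stands 23 mm above the breaker panel when tripped, 14 mm when home. The three stand in steel collars (30 mm across, 8 mm high) in a row along the unit's x, 42 mm apart, 52 mm from the hinge line
- breaker_c (a joint): travel in m of a round black breaker reset button, it starts home and has not tripped; 0 tripped (its white stem showing), 0.009 pushed home; it takes about 5 N to push and stays where it is left
- button_c (a point): centre of the top of button c, 15 mm across; it stands 23 mm above the breaker panel when tripped, 14 mm when home. The three stand in steel collars (30 mm across, 8 mm high) in a row along the unit's x, 42 mm apart, 52 mm from the hinge line
- screwdriver: small screwdriver, 150 mm, lying on the unit's deck to the right of the hatch; body at its middle on the underside
- label_roll: roll of paper labels, 64 mm across, 28 mm high, on the unit's deck to the right of the hatch; origin under its centre
- disc_spindle: stack of discs on a black spindle base, 132 mm across, 89 mm high, on the table right of the unit; origin under its centre
- disc_case: flat dark disc case, 125 x 142 x 10 mm, on the table left of the unit; origin under its centre
- fuse_box: small cardboard box, 62 x 45 x 28 mm, on the table right of the unit; origin under its centre
- screw_tray: low grey compartment tray, 100 x 140 x 25 mm, on the table to the left; origin under its centre
- air_can: grey spray can, 58 mm across, 190 mm high, standing on the table to the right; origin under its centre

How it is judged:
By the outcome, as a careful person would: the job done as asked, in the order asked, and still so for the second after the job is handed in, with the robot touching nothing.
It also fails if it takes over 58 s, if anything falls off the work surface, if the arm or the gripper's body presses on something with over 40 N, if the wrist force passes 120 N, or if a joint passes its speed limit or range.

## Working session

There is one attempt and no reset: what is moved stays moved. The work goes in short steps, Python scripts to look and compute and a shell command to move; the robot and the scene stay as the last step left them, time stands still between calls to the robot, and variables do not carry over. Pictures are saved under pics/ and viewed, and the job is handed in when it is done.

```bash
mkdir -p pics; ls
cat > h.py <<'E'
import numpy as np, cv2
from workcell import get_obs, viewer, job_done, bot
def snap(name,fn):
    c=viewer.camera(name); cv2.imwrite('pics/'+fn,c['color']); np.savez('pics/'+fn[:-4]+'.npz',**{k:np.array(v) for k,v in c.items()}); return c
E
python3 - <<'E'
from h import *
for n in ['scene','top','wrist']:
    c=snap(n,n+'0.png'); print(n,c['K'],c['origin'],c['orientation'])
o=get_obs(); print(o)
E
```

```text
pics
scene [[495.92685695   0.         329.23431455]
 [  0.         495.92685695 209.40993598]
 [  0.           0.           1.        ]] [ 1.28906239 -0.84653549  1.23070463] [-135.12628655    1.2337995    40.62012949]
top [[445.1777087    0.         322.6982882 ]
 [  0.         445.1777087  203.99139979]
 [  0.           0.           1.        ]] [0.39921191 0.0022684  1.50227057] [-1.73894215e+02  8.10638603e-02 -8.93689679e+01]
wrist [[341.27862883   0.         322.91502754]
 [  0.         341.27862883 202.01481383]
 [  0.           0.           1.        ]] [0.13488909 0.53922331 0.3721618 ] [1.62309825e+02 5.42713703e-02 6.77161381e+01]
{'time': 0.15, 'q': array([ 6.77814516e+01,  5.00517873e+00,  1.00444427e+01,  9.50980534e+01,
       -2.02195390e-03,  9.00009207e+01]), 'qd': array([ 0.10077224, -0.11516923,  0.29949743, -0.11271181, -0.1072284 ,
        0.01105474]), 'joint_efforts': array([-1.05980973e-04, -5.20764041e+01,  4.65043008e+01,  1.39742365e-02,
        2.91979757e-05,  1.65179767e-05]), 'ee_pos': array([0.20792427, 0.50900515, 0.23072933]), 'tcp_rot': array([1.79997977e+02, 5.87893821e-02, 6.77805309e+01]), 'wrist_force': array([-0.30981234, -0.32298684, -0.28687379]), 'torque': array([-0.05715088, -0.00435807, -0.00971769]), 'opening': 0.0852668552855957}
```

View pics/scene0.png

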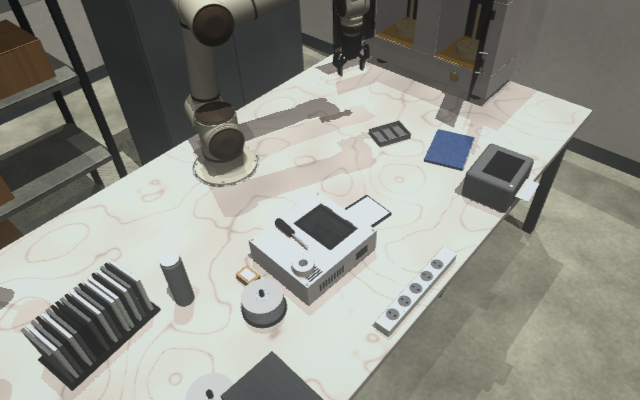

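View pics/top0.png

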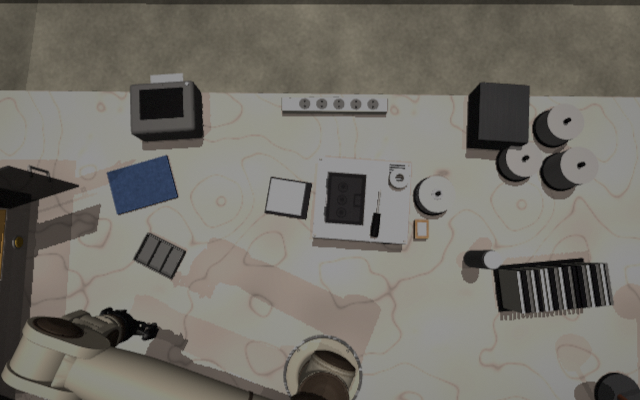

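View pics/wrist0.png

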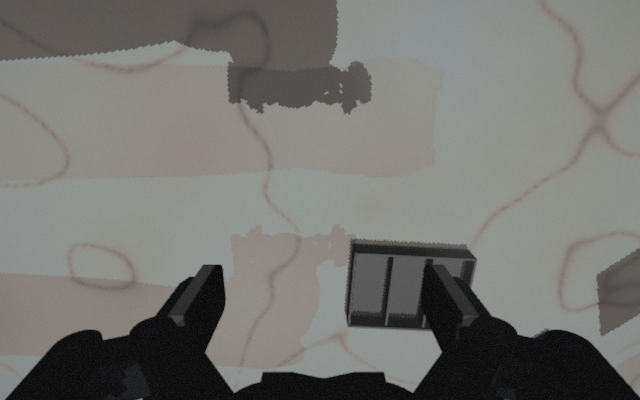

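The scene and top views show the unit at about (320–410, 160–250) in the top image. The dark hatch is at (326–366, 172–224), with the screwdriver at (377, 215) and the roll at (398, 177). Next I'll measure it in detail.

Run:
```python
from h import *
a=cv2.imread('pics/top0.png'); s=cv2.imread('pics/scene0.png')
cv2.imwrite('pics/t_crop.png',cv2.resize(a[145:260,255:455],None,fx=4,fy=4,interpolation=cv2.INTER_CUBIC))
cv2.imwrite('pics/s_crop.png',cv2.resize(s[185:305,235:400],None,fx=4.5,fy=4.5,interpolation=cv2.INTER_CUBIC))
```

```text
(no output)
```

View pics/t_crop.png

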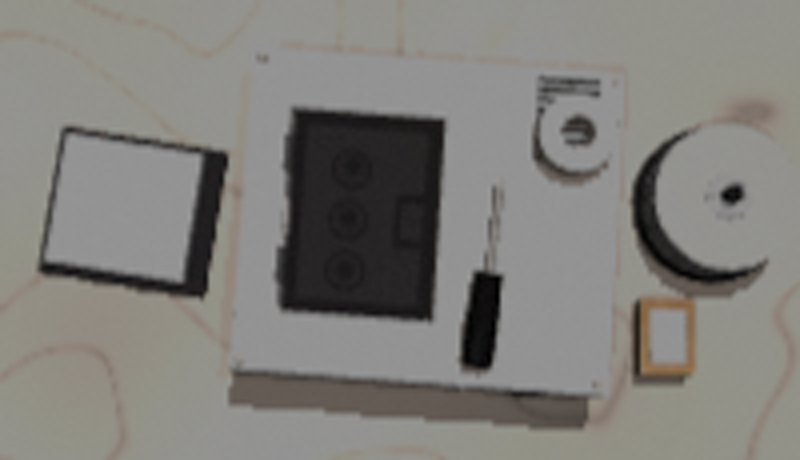

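View pics/s_crop.png

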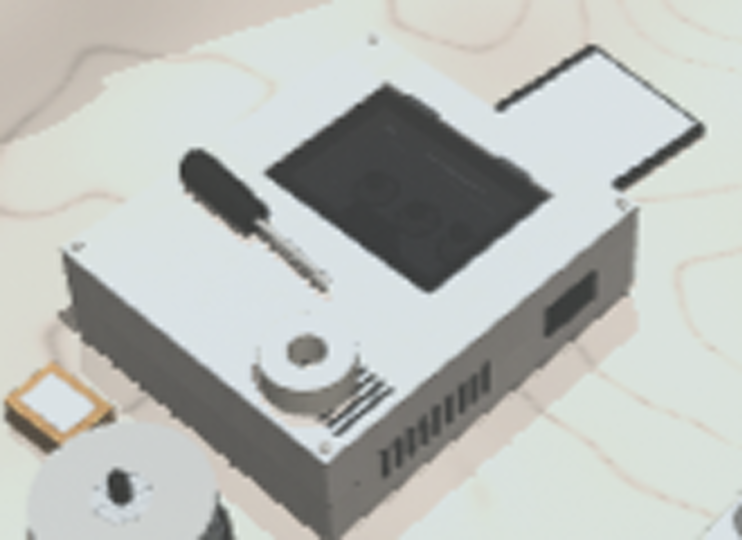

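The crops show the hatch as a dark quad in both views. The three collars are visible through it, and the latch body is at its right edge. I'll fit the quads and cast rays onto z = 0.095.

```bash
cat >> h.py <<'E'
from scipy.spatial.transform import Rotation as Rt
def load(fn): return dict(np.load('pics/'+fn))
def ray(c,uv):
    R=Rt.from_euler('xyz',c['orientation'],degrees=True).as_matrix()
    uv=np.atleast_2d(uv).astype(float)
    d=np.c_[uv,np.ones(len(uv))]@np.linalg.inv(c['K']).T@R.T
    return np.array(c['origin']),d
def onz(c,uv,z):
    o,d=ray(c,uv); t=(z-o[2])/d[:,2]; return o+t[:,None]*d
def proj(c,P):
    R=Rt.from_euler('xyz',c['orientation'],degrees=True).as_matrix()
    p=(np.atleast_2d(P)-c['origin'])@R@c['K'].T; return p[:,:2]/p[:,2:]
E
python3 - <<'E'
from h import *
for n,box,th in [('top',(165,230,320,370),75),('scene',(203,252,290,360),90)]:
    c=load(n+'0.npz'); g=cv2.cvtColor(c['color'],cv2.COLOR_BGR2GRAY)
    y0,y1,x0,x1=box; m=np.zeros_like(g); m[y0:y1,x0:x1]=(g[y0:y1,x0:x1]<th)*255
    cs,_=cv2.findContours(m,cv2.RETR_EXTERNAL,cv2.CHAIN_APPROX_NONE); k=max(cs,key=cv2.contourArea)
    r=cv2.minAreaRect(k); ap=cv2.approxPolyDP(k,4,True)[:,0]
    print(n,cv2.contourArea(k),r,ap.tolist()); P=onz(c,ap,.095); print(P.round(4))
    # rect in metric plane
    W=onz(c,k[:,0],.095)[:,:2]; print('metric',cv2.minAreaRect((W*1000).astype(np.float32)))
c=load('top0.npz')
f=lambda p:[255+p[0]/4-.375,145+p[1]/4-.375]
print('unit corners top',onz(c,[f((245,48)),f((625,68)),f((605,395)),f((230,370))],.095).round(4))
s=load('scene0.npz'); f=lambda p:[235+p[0]/4.5-.4,185+p[1]/4.5-.4]
print('scene corners(near -y -x; +x-y; +x+y; )',onz(s,[f((64,252)),f((330,465)),f((638,208))],.095).round(4))
print('buttons top',onz(c,[[255+x/4-.4,145+y/4-.4] for x,y in [(352,168),(348,218),(345,270)]],.066).round(4))
E
```

```text
top 1833.5 ((344.6760559082031, 198.12416076660156), (39.188934326171875, 50.08500289916992), 4.23639440536499) [[329, 172], [325, 221], [362, 224], [365, 175]]
[[ 0.653  -0.0131  0.095 ]
 [ 0.4956 -0.002   0.095 ]
 [ 0.4874 -0.1191  0.095 ]
 [ 0.6445 -0.1285  0.095 ]]
metric ((569.7838134765625, -63.64312744140625), (124.31700897216797, 160.6913299560547), 86.383056640625)
scene 1367.0 ((325.015869140625, 225.4783172607422), (52.95392990112305, 33.116363525390625), 36.25383758544922) [[320, 204], [294, 223], [330, 249], [356, 228]]
[[ 0.4946 -0.0042  0.095 ]
 [ 0.4877 -0.1204  0.095 ]
 [ 0.6449 -0.1295  0.095 ]
 [ 0.6517 -0.0131  0.095 ]]
metric ((569.4539184570312, -65.9864273071289), (120.79869079589844, 159.75828552246094), 86.30219268798828)
unit corners top [[ 0.7027  0.0295  0.095 ]
 [ 0.6896 -0.2757  0.095 ]
 [ 0.4279 -0.2573  0.095 ]
 [ 0.4443  0.0381  0.095 ]]
scene corners(near -y -x; +x-y; +x+y; ) [[ 0.4318 -0.2621  0.095 ]
 [ 0.6898 -0.2769  0.095 ]
 [ 0.7076  0.0176  0.095 ]]
buttons top [[ 0.6105 -0.0582  0.066 ]
 [ 0.5695 -0.0552  0.066 ]
 [ 0.5271 -0.0531  0.066 ]]
```

The two views agree: unit yaw is about -3.7°, hinge middle about (0.5735, -0.005), press point about (0.567, -0.110). I'll move over with the fingers shut and turn so the camera side faces the unit's -x.

```bash
python3 -m handwheel '[[1,0.02,-0.04,0.03,6],[1,0.045,-0.08,0.05,12],[1,0.07,-0.12,0.05,18.5],[1,0.095,-0.16,0.05,18.5],[1,0.12,-0.2,0.05,18.5]]' 20
python3 -m handwheel '[[1,0.025,-0.043,0,0],[1,0.05,-0.086,0,0],[1,0.075,-0.129,0,0],[1,0.1,-0.172,0,0],[1,0.12,-0.2,0,0]]'
```

```text
time: 0.65
ee_pos: [0.3285, 0.3073, 0.2808]
tcp_rot: [180.0, 0.0, 86.3]
wrist_force: [0.5, -0.7, 0.5]
opening: 0.0123
time: 1.15
ee_pos: [0.4492, 0.1046, 0.2808]
tcp_rot: [180.0, 0.1, 86.2]
wrist_force: [-0.8, 1.2, 1.0]
opening: 0.0002
```

```bash
python3 -m handwheel '[[1,0.024,-0.043,0,0],[1,0.048,-0.086,-0.02,0],[1,0.071,-0.129,-0.05,0],[1,0.095,-0.172,-0.08,0],[1,0.118,-0.2145,-0.12,0]]'
python3 - <<'E'
from h import *
snap('wrist','w1.png'); snap('scene','s1.png'); o=get_obs(); print(o['ee_pos'],o['q'],o['wrist_force'])
E
```

```text
time: 1.65
ee_pos: [0.5557, -0.0894, 0.1799]
tcp_rot: [179.9, 0.1, 86.2]
wrist_force: [0.3, 0.6, 0.5]
opening: -0.0003
[ 0.55443459 -0.0907504   0.1749573 ] [-9.24723319  6.17134821  5.12088915 89.31309043 -0.09573543 -5.25946584] [-1.83154114  1.27158527 -0.74490482]
```

View pics/w1.png

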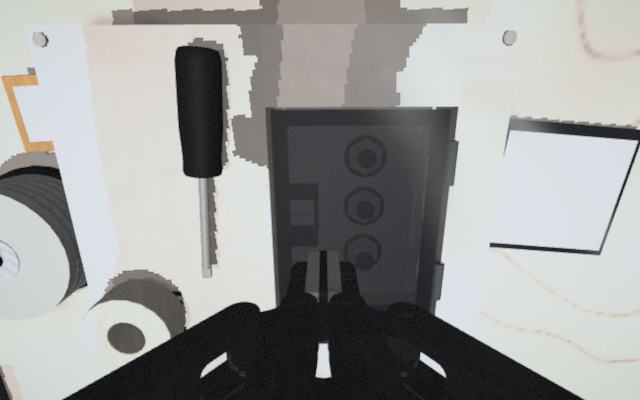

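The wrist view shows the hatch quad with corners at about (267,108) and (458,108). Free edge is on the left, the collars are at x≈363, and the fingers are over the right-hand part. I'll cross-check those corners and then press.

Run:
```python
from h import *
c=load('w1.npz'); print(c['origin'],c['orientation'])
print(onz(c,[[267,108],[458,108],[277,300],[436,300]],.095).round(4))
```

```text
[ 0.47680569 -0.0834331   0.32125018] [1.62216606e+02 4.55902912e-02 8.61274965e+01]
[[ 0.4838 -0.1199  0.095 ]
 [ 0.492   0.0019  0.095 ]
 [ 0.6256 -0.129   0.095 ]
 [ 0.6337 -0.0073  0.095 ]]
```

```bash
python3 -m handwheel '[[1,0.012,-0.019,-0.03,0],[1,0.012,-0.019,-0.06,0],[1,0.012,-0.019,-0.065,0],[1,0.012,-0.019,-0.068,0],[1,0.012,-0.019,-0.068,0]]'
```

```text
time: 2.25
ee_pos: [0.5668, -0.1093, 0.1084]
tcp_rot: [-179.7, 0.1, 86.1]
wrist_force: [0.3, -0.1, -0.3]
opening: -0.0001
```

```bash
python3 -m handwheel '[[1,0,0,-0.008,0],[1,0,0,-0.013,0],[1,0,0,-0.015,0],[1,0,0,-0.0165,0],[1,0,0,-0.018,0]]'
```

```text
time: 2.75
ee_pos: [0.5671, -0.1091, 0.0908]
tcp_rot: [-179.8, 0.0, 86.1]
wrist_force: [0.3, 3.0, 2.7]
opening: -0.0003
```

```bash
python3 -m handwheel '[[1,0,0,-0.0015,0],[1,0,0,-0.0025,0]]'
```

```text
time: 2.95
ee_pos: [0.5672, -0.109, 0.0893]
tcp_rot: [-179.8, 0.0, 86.1]
wrist_force: [-3.1, 1.8, 14.3]
opening: -0.0001
```

About 14 N at z = 0.089, so it's at the stop. I'll let go quickly, going up and clear to the right.

```bash
python3 -m handwheel '[[1,0,-0.005,0.04,0],[1,0,-0.04,0.07,0],[1,0,-0.07,0.11,0],[1,0,-0.08,0.15,0],[1,0,-0.08,0.18,0]]'
python3 - <<'E'
from h import *
snap('scene','s2.png')
E
```

```text
time: 3.45
ee_pos: [0.5669, -0.1909, 0.2714]
tcp_rot: [-179.9, 0.1, 85.9]
wrist_force: [0.9, 0.5, -0.1]
opening: 0.0
```

```bash
python3 -m handwheel '[[1,-0.02,-0.02,0,0],[1,-0.04,-0.02,0,0],[1,-0.04,-0.02,0,0],[1,-0.04,-0.02,0,0],[1,-0.04,-0.02,0,0]]'
python3 -m handwheel '[[1,0,0,0,0],[1,0,0,0,0],[1,0,0,0,0],[1,0,0,0,0],[1,0,0,0,0]]'
python3 -m handwheel '[[1,0,0,0,0],[1,0,0,0,0],[1,0,0,0,0],[1,0,0,0,0],[1,0,0,0,0]]'
python3 -m handwheel '[[1,0,0,0,0],[1,0,0,0,0],[1,0,0,0,0],[1,0,0,0,0],[1,0,0,0,0]]'
python3 - <<'E'
from h import *
w=snap('wrist','w3.png')['color'];s=snap('scene','s3.png')['color'];t=snap('top','t3.png')['color']
a=cv2.resize(s[165:305,225:405],None,fx=2.2,fy=2.2,interpolation=cv2.INTER_CUBIC)
b=cv2.resize(t[145:260,255:425],(400,271),interpolation=cv2.INTER_CUBIC)
o=np.zeros((600,800,3),np.uint8); o[:a.shape[0],:a.shape[1]]=a; o[:271,400:800]=b; s2=cv2.imread('pics/s2.png')[165:305,225:405]; s2=cv2.resize(s2,None,fx=2,fy=2);o[315:595,:360]=s2
cv2.imwrite('pics/m3.png',o)
E
```

```text
time: 4.0
ee_pos: [0.5279, -0.2102, 0.2755]
tcp_rot: [179.9, 0.1, 86.0]
wrist_force: [-0.7, -0.4, -0.8]
opening: 0.0001
time: 4.5
ee_pos: [0.528, -0.2102, 0.2755]
tcp_rot: [179.9, 0.2, 86.0]
wrist_force: [0.4, 0.9, -0.6]
opening: 0.0002
time: 5.0
ee_pos: [0.5279, -0.2102, 0.2755]
tcp_rot: [179.9, 0.2, 86.0]
wrist_force: [0.4, -0.0, -0.9]
opening: 0.0
time: 5.5
ee_pos: [0.5279, -0.2102, 0.2754]
tcp_rot: [179.9, 0.2, 86.0]
wrist_force: [0.1, 0.5, -1.3]
opening: 0.0
```

View pics/m3.png

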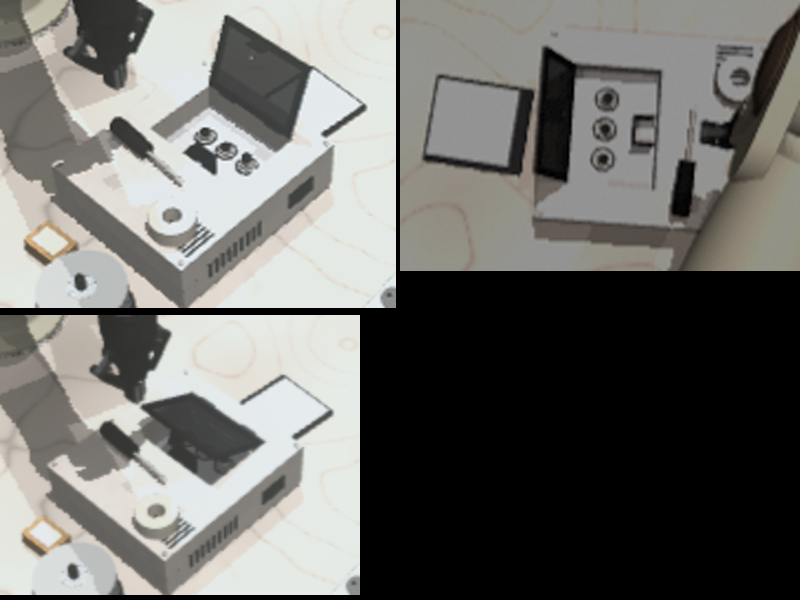

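View pics/w3.png

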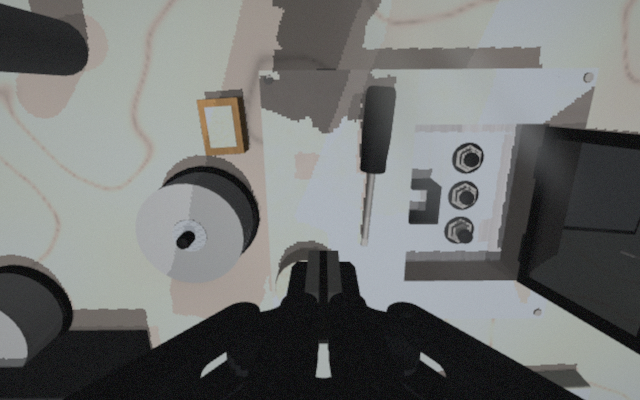

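The hatch has opened and the buttons are uncovered, at about (467,157), (463,195) and (460,231) in the wrist view. I'll zoom in to find the one standing out.

Run:
```python
from h import *
w=cv2.imread('pics/w3.png');s=cv2.imread('pics/s3.png');t=cv2.imread('pics/t3.png')
o=np.zeros((600,800,3),np.uint8)
a=cv2.resize(w[130:260,400:520],None,fx=4.5,fy=4.5,interpolation=cv2.INTER_CUBIC); o[:a.shape[0],:540]=a[:600]
b=cv2.resize(s[212:252,305:350],None,fx=5.7,fy=5.7,interpolation=cv2.INTER_CUBIC); o[:b.shape[0],542:542+b.shape[1]]=b
b=cv2.resize(t[178:220,325:365],None,fx=6,fy=6,interpolation=cv2.INTER_CUBIC); o[300:300+b.shape[0],545:545+b.shape[1]]=b
cv2.imwrite('pics/m4.png',o)
```

```text
(no output)
```

View pics/m4.png

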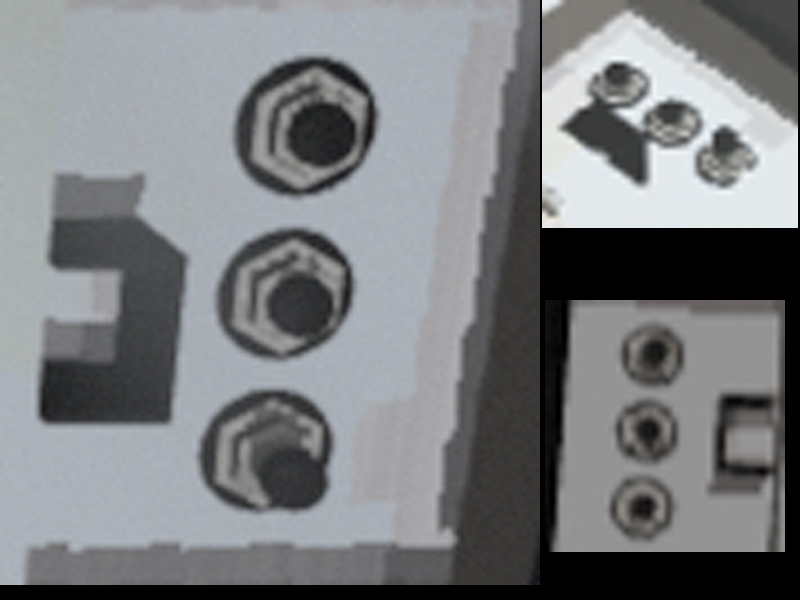

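The far (+x) button stands out: stem visible, cap offset to wrist pixel (465,236). I'll locate all three.

Run:
```python
from h import *
c=load('w3.npz'); f=lambda x,y:[400+x/4.5-.4,130+y/4.5-.4]
print('far',onz(c,[f(293,477)],.073),'mid,near',onz(c,[f(302,305),f(322,134)],.064))
print('collars',onz(c,[f(266,452),f(286,294),f(308,127)],.055))
t=load('t3.npz'); g=lambda x,y:[325+(x-545)/6-.4,178+(y-300)/6-.4]
print('top',onz(t,[g(654,353)],.073),onz(t,[g(648,430),g(642,507)],.064))
s=load('s3.npz'); k=lambda x,y:[305+(x-542)/5.7-.4,212+y/5.7-.4]
print('scene',onz(s,[k(726,140)],.073),onz(s,[k(673,108),k(618,74)],.064))
print(proj(t,[[0.613,-0.0576,0.073]]),proj(s,[[0.613,-0.0576,0.073]]))
y=np.deg2rad(-3.7); h=np.array([.5735,-.005]); ux=np.array([np.cos(y),np.sin(y)]); uy=np.array([-ux[1],ux[0]])
print('nominal',[h-.052*uy+d*ux for d in(.042,0,-.042)])
print(get_obs()['ee_pos'])
```

```text
far [[ 0.60849102 -0.06070379  0.073     ]] mid,near [[ 0.56775429 -0.05730239  0.064     ]
 [ 0.5263647  -0.05506703  0.064     ]]
collars [[ 0.60943477 -0.06043141  0.055     ]
 [ 0.56766537 -0.05764505  0.055     ]
 [ 0.52641599 -0.05468885  0.055     ]]
top [[ 0.610029   -0.05846014  0.073     ]] [[ 0.56916261 -0.05585242  0.064     ]
 [ 0.52722817 -0.05288068  0.064     ]]
scene [[ 0.61485788 -0.06206702  0.073     ]] [[ 0.57137515 -0.05647116  0.064     ]
 [ 0.53035386 -0.05654537  0.064     ]]
[[342.50712676 185.52348012]] [[337.34300637 235.05778275]]
nominal [array([ 0.61205678, -0.05960197]), array([ 0.57014432, -0.05689161]), array([ 0.52823186, -0.05418126])]
[ 0.52793841 -0.21019854  0.27545989]
```

```bash
python3 -m handwheel '[[1,0.02,0.036,0,0],[1,0.04,0.073,0,0],[1,0.06,0.11,-0.02,0],[1,0.0825,0.15,-0.06,0],[1,0.0825,0.15,-0.1,0]]'
python3 -m handwheel '[[1,0,0,0,0],[1,0,0,0,0]]'
python3 - <<'E'
from h import *
print(np.array([.6105,-.060,.073])-get_obs()['ee_pos'])
E
```

```text
time: 6.15
ee_pos: [0.6128, -0.057, 0.1759]
tcp_rot: [179.6, 0.1, 86.2]
wrist_force: [0.2, -0.7, -0.6]
opening: 0.0002
time: 6.35
ee_pos: [0.6125, -0.0568, 0.1766]
tcp_rot: [179.7, 0.1, 86.2]
wrist_force: [-0.2, 0.6, 1.9]
opening: 0.0002
[-0.00196932 -0.0031519  -0.10360995]
```

```bash
python3 -m handwheel '[[1,-0.002,-0.003,-0.03,0],[1,-0.002,-0.003,-0.06,0],[1,-0.002,-0.003,-0.08,0],[1,-0.002,-0.003,-0.09,0],[1,-0.002,-0.003,-0.09,0]]'
python3 - <<'E'
from h import *
snap('wrist','w5.png');s=snap('scene','s5.png')['color']
cv2.imwrite('pics/s5c.png',cv2.resize(s[165:305,225:405],None,fx=4,fy=4,interpolation=cv2.INTER_CUBIC))
print(np.array([.6105,-.060,.073])-get_obs()['ee_pos'])
E
```

```text
time: 6.85
ee_pos: [0.611, -0.0608, 0.0883]
tcp_rot: [179.6, 0.1, 86.1]
wrist_force: [0.2, 0.3, -0.4]
opening: -0.0
[-0.00105816  0.0004499  -0.01628822]
```

View pics/w5.png

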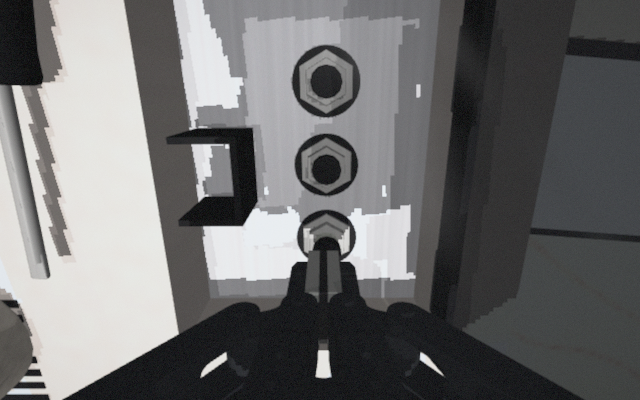

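View pics/s5c.png

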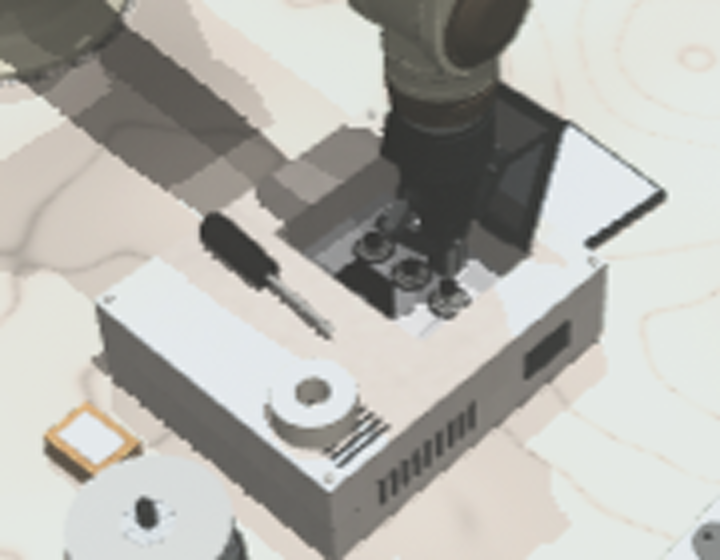

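Both views show the fingertips aligned over the far button, between the middle collar and the well's far wall. Pushing now.

```bash
python3 -m handwheel '[[1,0,0,-0.01,0],[1,0,0,-0.014,0],[1,0,0,-0.018,0],[1,0,0,-0.021,0],[1,0,0,-0.023,0]]'
```

```text
time: 7.45
ee_pos: [0.6118, -0.0605, 0.0665]
tcp_rot: [179.4, 0.1, 86.2]
wrist_force: [-0.6, -0.5, 4.3]
opening: -0.0001
```

```bash
python3 -m handwheel '[[1,0,0,-0.001,0],[1,0,0,-0.002,0],[1,0,0,-0.003,0]]'
```

```text
time: 7.75
ee_pos: [0.6118, -0.0605, 0.0639]
tcp_rot: [179.4, 0.1, 86.2]
wrist_force: [-3.5, -0.5, 13.9]
opening: 0.0001
```

```bash
python3 -m handwheel '[[1,0,0,-0.001,0],[1,0,0,-0.001,0]]'
python3 -m handwheel '[[1,0,0,0.03,0],[1,0,0,0.07,0],[1,-0.02,0,0.12,0],[1,-0.05,-0.02,0.16,0],[1,-0.08,-0.04,0.2,0]]'
python3 -m handwheel '[[1,-0.01,-0.03,0.01,0],[1,-0.01,-0.05,0.01,0],[1,-0.01,-0.05,0.01,0]]'
python3 - <<'E'
from h import *
w=snap('wrist','w6.png')['color'];s=snap('scene','s6.png')['color']; o=get_obs(); print(o['ee_pos'],o['wrist_force'])
cv2.imwrite('pics/s6c.png',cv2.resize(s[165:305,225:405],None,fx=4,fy=4,interpolation=cv2.INTER_CUBIC))
E
```

```text
time: 7.95
ee_pos: [0.6119, -0.0605, 0.0639]
tcp_rot: [179.4, 0.1, 86.2]
wrist_force: [-3.0, -0.4, 10.9]
opening: -0.0
time: 8.45
ee_pos: [0.5372, -0.0962, 0.2566]
tcp_rot: [179.4, 0.1, 86.3]
wrist_force: [1.4, -1.4, 0.1]
opening: 0.0001
time: 8.75
ee_pos: [0.527, -0.148, 0.2667]
tcp_rot: [179.4, 0.1, 86.1]
wrist_force: [0.8, -0.0, -0.8]
opening: 0.0002
[ 0.52706428 -0.14619217  0.26586224] [-0.502172   -0.23318902 -0.28681479]
```

View pics/w6.png

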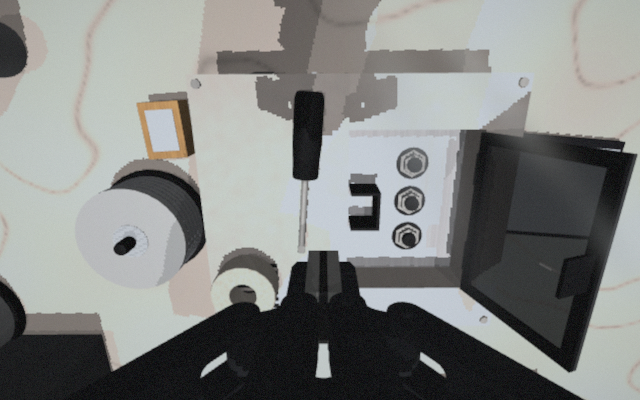

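View pics/s6c.png

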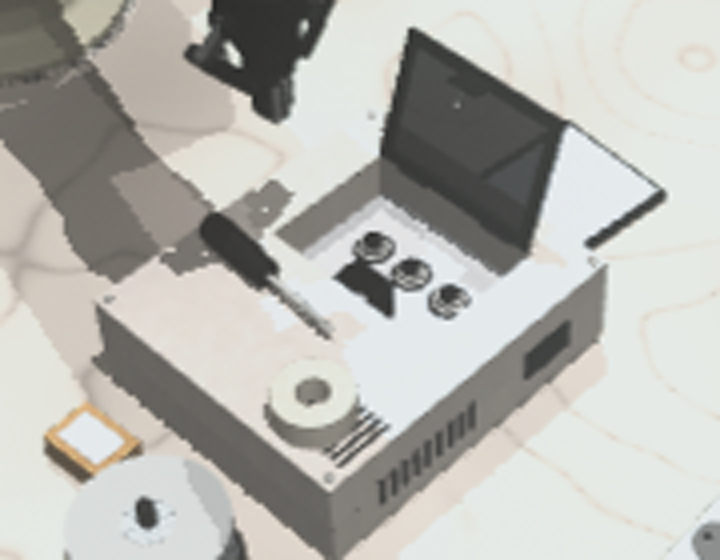

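The far cap now sits down like the other two and no white stem shows, so all three are home. Nothing else has moved, with the screwdriver and roll unchanged. Next I'll pass over the open hatch to its left.

```bash
python3 -m handwheel '[[1,0.01,0.035,0.03,0],[1,0.02,0.08,0.045,0],[1,0.03,0.125,0.045,0],[1,0.04,0.17,0.045,0],[1,0.05,0.215,0.045,0]]'
python3 -m handwheel '[[1,0.002,0.02,0,0],[1,0.002,0.02,0,0],[1,0.002,0.02,0,0]]'
python3 - <<'E'
from h import *
s=snap('scene','s7.png')['color'];t=snap('top','t7.png')['color'];o=get_obs(); print(o['ee_pos'],o['wrist_force'],o['q'])
cv2.imwrite('pics/s7c.png',cv2.resize(s[125:305,225:405],None,fx=3.2,fy=3.2,interpolation=cv2.INTER_CUBIC))
E
```

```text
time: 9.35
ee_pos: [0.577, 0.0719, 0.3103]
tcp_rot: [179.5, 0.1, 86.3]
wrist_force: [0.9, -0.6, 0.3]
opening: 0.0001
time: 9.65
ee_pos: [0.5787, 0.093, 0.3096]
tcp_rot: [179.6, 0.1, 86.4]
wrist_force: [0.2, -1.1, -0.1]
opening: 0.0002
[0.57876218 0.09149768 0.31014744] [-0.71974923 -0.55679362  0.00502238] [  9.08347223  12.53035602  27.55313511 104.60984522  -0.20522116
  12.83525466]
```

View pics/s7c.png

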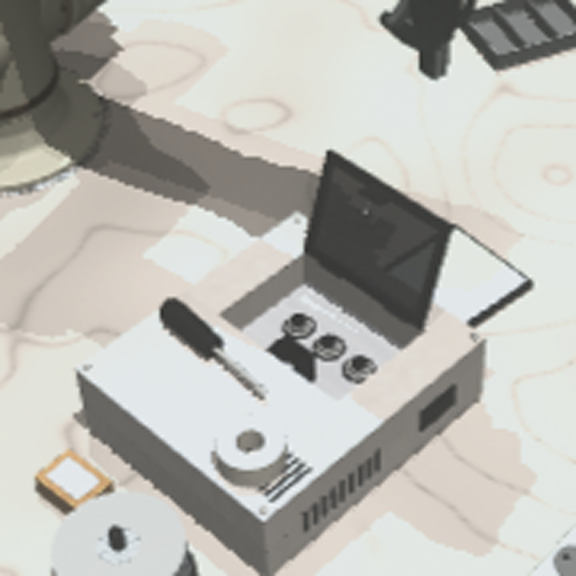

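The scene view shows the gripper left of and above the upright hatch, whose free edge runs from crop (328,152) to (450,225). I'll check where that edge is, then descend.

```bash
python3 - <<'E'
from h import *
s=load('s7.npz'); f=lambda x,y:[225+x/3.2-.4,125+y/3.2-.4]
print(onz(s,[f(328,152),f(450,227)],.2085).round(4))
E
python3 -m handwheel '[[1,0.001,0,-0.04,0],[1,0.001,-0.001,-0.08,0],[1,0.001,-0.001,-0.11,0],[1,0.001,-0.001,-0.12,0],[1,0.001,-0.001,-0.12,0]]'
```

```text
[[0.4966 0.0332 0.2085]
 [0.6547 0.0244 0.2085]]
time: 10.25
ee_pos: [0.5792, 0.0896, 0.1894]
tcp_rot: [179.7, 0.1, 86.2]
wrist_force: [-0.4, -0.3, -0.3]
opening: -0.0001
```

```bash
python3 -m handwheel '[[1,0,-0.02,0,0],[1,0,-0.035,0,0],[1,-0.001,-0.045,0.002,0],[1,-0.001,-0.055,0.003,0],[1,-0.002,-0.065,0.005,0]]'
```

```text
time: 10.75
ee_pos: [0.5775, 0.024, 0.1953]
tcp_rot: [179.6, 0.1, 86.2]
wrist_force: [1.2, 1.8, -0.6]
opening: -0.0
```

Run:
```python
from h import *
s=snap('scene','s8.png')['color']
cv2.imwrite('pics/s8c.png',cv2.resize(s[125:305,225:405],None,fx=3.2,fy=3.2,interpolation=cv2.INTER_CUBIC)); print(get_obs()['wrist_force'])
```

```text
[ 0.39827799 -1.05278151  1.04857023]
```

View pics/s8c.png

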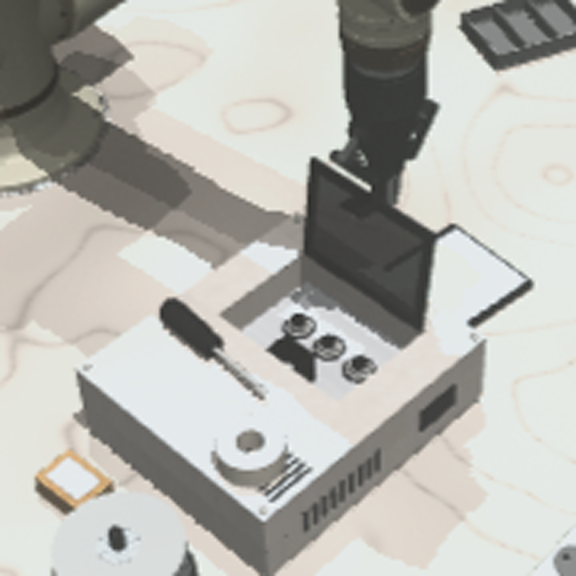

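The hatch is now nearly upright, with the fingers behind it at mid-edge. I'll continue round the arc.

```bash
python3 -m handwheel '[[1,-0.001,-0.0145,0.004,0],[1,-0.002,-0.028,0.003,0],[1,-0.003,-0.042,0.001,0],[1,-0.003,-0.055,-0.004,0],[1,-0.004,-0.067,-0.009,0]]'
```

```text
time: 11.3
ee_pos: [0.5734, -0.0454, 0.186]
tcp_rot: [179.6, 0.2, 86.1]
wrist_force: [0.8, 2.9, 0.1]
opening: -0.0005
```

```bash
python3 -m handwheel '[[1,-0.0005,-0.0096,-0.008,0],[1,-0.001,-0.0193,-0.017,0],[1,-0.002,-0.029,-0.028,0],[1,-0.002,-0.036,-0.0385,0],[1,-0.003,-0.04,-0.047,0]]'
python3 - <<'E'
from h import *
s=snap('scene','s9.png')['color']
cv2.imwrite('pics/s9c.png',cv2.resize(s[125:305,225:405],None,fx=3.2,fy=3.2,interpolation=cv2.INTER_CUBIC)); print(get_obs()['wrist_force'])
E
```

```text
time: 11.8
ee_pos: [0.5702, -0.0863, 0.1378]
tcp_rot: [179.6, 0.2, 86.1]
wrist_force: [1.7, 0.0, 3.9]
opening: 0.0001
[ 1.79732636 -0.37843475 -0.01455784]
```

View pics/s9c.png

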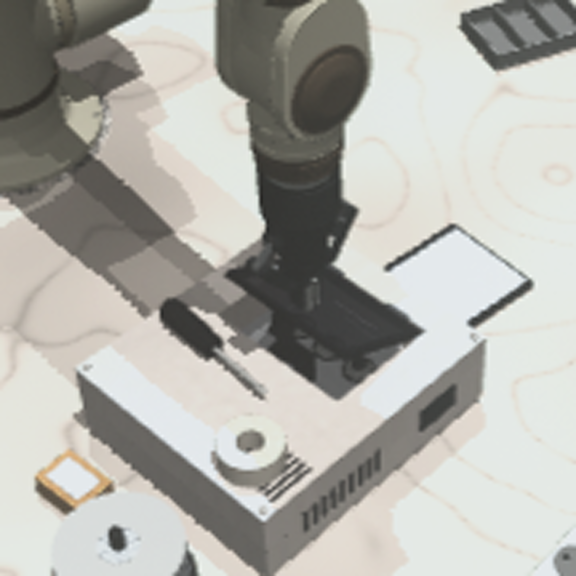

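The hatch is down to about 25° with the fingertips on its outer face near the free edge. Going on down.

```bash
python3 -m handwheel '[[1,-0.0005,-0.005,-0.009,0],[1,-0.001,-0.009,-0.018,0],[1,-0.001,-0.013,-0.027,0],[1,-0.002,-0.018,-0.034,0],[1,-0.002,-0.021,-0.04,0]]'
```

```text
time: 12.35
ee_pos: [0.5673, -0.1077, 0.0956]
tcp_rot: [179.7, 0.2, 86.1]
wrist_force: [-0.1, 2.3, 3.2]
opening: -0.0
```

```bash
python3 -m handwheel '[[1,0,0,-0.003,0],[1,0,0,-0.006,0],[1,0,0,-0.008,0],[1,0,0,-0.0095,0]]'
```

```text
time: 12.75
ee_pos: [0.5676, -0.108, 0.0891]
tcp_rot: [179.6, 0.2, 86.1]
wrist_force: [-11.8, 2.5, 31.2]
opening: -0.0
```

The press reached the same stop height as before (0.089). Releasing straight up and watching.

```bash
python3 -m handwheel '[[1,0,0,0.004,0],[1,0,0,0.01,0],[1,0,-0.01,0.04,0],[1,-0.02,-0.04,0.08,0],[1,-0.04,-0.08,0.12,0]]'
python3 -m handwheel '[[1,-0.04,-0.02,0.05,0],[1,-0.08,-0.04,0.08,0],[1,-0.08,-0.04,0.08,0],[1,-0.08,-0.04,0.08,0],[1,-0.08,-0.04,0.08,0]]'
python3 -m handwheel '[[1,0,0,0,0],[1,0,0,0,0],[1,0,0,0,0],[1,0,0,0,0],[1,0,0,0,0]]'
python3 -m handwheel '[[1,0,0,0,0],[1,0,0,0,0],[1,0,0,0,0],[1,0,0,0,0],[1,0,0,0,0]]'
python3 - <<'E'
from h import *
s=snap('scene','s10.png')['color'];snap('wrist','w10.png')
cv2.imwrite('pics/s10c.png',cv2.resize(s[165:305,225:405],None,fx=4,fy=4,interpolation=cv2.INTER_CUBIC)); print(get_obs()['wrist_force'])
E
```

```text
time: 13.25
ee_pos: [0.5317, -0.1789, 0.2008]
tcp_rot: [179.6, 0.2, 86.2]
wrist_force: [1.2, -1.2, 0.3]
opening: -0.0002
time: 13.75
ee_pos: [0.452, -0.2189, 0.28]
tcp_rot: [179.7, 0.2, 86.2]
wrist_force: [0.5, -0.0, -0.2]
opening: -0.0001
time: 14.25
ee_pos: [0.4522, -0.2187, 0.2798]
tcp_rot: [179.7, 0.2, 86.2]
wrist_force: [-0.1, -0.6, 0.3]
opening: 0.0001
time: 14.75
ee_pos: [0.4522, -0.2188, 0.2798]
tcp_rot: [179.7, 0.2, 86.2]
wrist_force: [-0.3, 0.8, -0.2]
opening: 0.0001
[ 0.1008969   0.01785623 -0.67211567]
```

View pics/s10c.png

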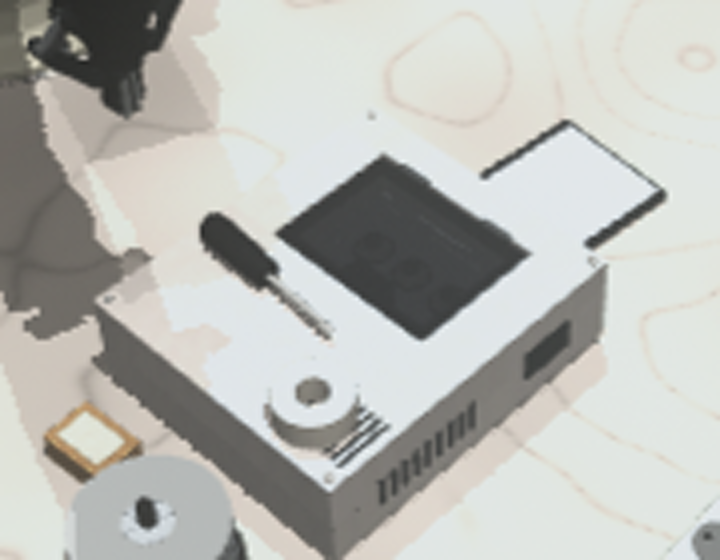

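View pics/w10.png

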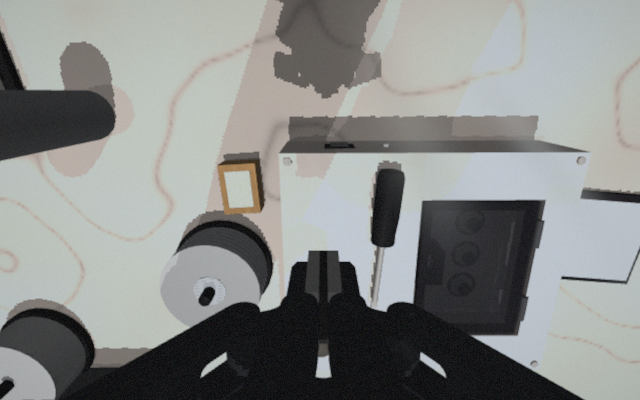

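The hatch lies flush, with its scene crop corners at (385,155), (277,233), (422,338) and (530,253). It has stayed shut for two seconds, and everything lying about is where it was. Handing in.

```bash
python3 -c "
from workcell import job_done
print(job_done())"
```

```text
the job is handed in; nothing more can be done
None
```

The job is done and handed in, at about 15 s of the 58 s allowed. With the fingers shut, I pressed the hatch to its stop and it sprang open. I then pushed home the tripped button, the one farthest from the robot. Finally I swung the hatch over from the left and pressed it to its stop again.

**Last checks:**
- **Button:** it stopped at z = 0.064 m, the height expected for home. The pictures showed it level with the other two, with no white stem.
- **Hatch:** it stayed flush and shut for about 2 s after I let go, with the arm clear and touching nothing.
- **Forces:** the highest wrist reading I saw was about 33 N, on the last press.
- **Loose items:** by eye, the screwdriver, label roll and other items near the unit had not moved.

No check failed. The camera views put the far button's position up to about 6 mm apart, so I aimed near their middle, and the press landed on it.

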